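# Twist a stuck steel cup off its stack and set it under the dripper

## Task

Twist the top steel cup loose and lift it straight off the stack, without drawing the cup below it up out of its holder, then stand it on the black rubber mat and let go. Then take it again with the gripper leaning over so that it fits in below the dripper, and leave it standing upright on the wooden board, centred beneath the dripper. Set the cup down rather than dropping it, and leave the dripper and everything else on the bar where it is.

Things in the scene. Friction and masses are not known exactly. Their poses are not given: they have to be found in the camera images.
- cup_mid (a point): centre, half-way up (43 mm above its underside), of the top cup: round, open, plain steel, 86 mm tall, about 0.18 kg, wall 2.5 mm. Its upper 36 mm is a straight collar 58 mm across; below this it narrows at once to 47 mm and tapers to 35 mm at the foot, with three upright ribs, 51 mm across over them. z is its axis, up
- cup: the same top cup; origin at the centre of its underside. It starts nested in the lower cup: only its collar shows above that cup's rim, so grip it there, in the upper part. The lower cup's equal collar begins right below: fingers reaching more than 36 mm below the top rim clamp both cups. It must rise 50 mm to come clear of the stack
- lower (a joint): how far the lower cup (same shape as the top one) has been drawn up out of its holder (m): 0 when fully home. It is keyed and cannot turn. About 7 N upward draws it up
- pads (a point): on the axis of the stack at the height (76 mm) of three sprung rubber pads in the lower cup's collar, 120 degrees apart, that press on the top cup's ribs. A straight pull takes 9 to 17 N and so brings the lower cup along. Turn the top cup about its axis, either way, by 25 to 95 degrees (45 is good; about 0.5 N m): the ribs leave the pads and it lifts freely
- holder: dark wooden block, 110 x 110 x 30 mm, fixed to the counter, that holds the lower cup on its centre; origin at the centre of its underside. The lower cup's rim is 88 mm above the counter, the top cup's rim 124 mm at the start
- mat_top (a point): centre of the top face of the fixed black rubber mat, 130 x 130 mm, 6 mm thick
- spot (a point): point on the top face of the wooden board (12 mm above the counter), straight below the dripper, where the cup's foot is to be centred. The board is 150 x 160 mm, fixed; its x axis points away from the robot's side. Its edges lie 60 mm (-x), 90 mm (+x) and 80 mm (y) from this point
- stand: the dripper stand, origin under the board's centre. A 12 mm post stands 83 mm behind the spot (+x) and carries a square steel plate, 80 x 80 mm and 8 mm thick, centred over the spot, its underside 223 mm above the board. Nothing else stands round the spot
- dripper_mid (a point): middle of the white ceramic dripper, loose in the plate's hole: a cone 88 mm tall, 114 mm across at the top, 80 mm at its foot plate; its top is 323 mm above the counter
- tamper: steel tamper, 58 mm across, 90 mm tall; origin at its underside. A bystander: leave it
- mug: white ceramic mug, 80 mm across, 88 mm tall; origin at its underside. A bystander: leave it
- jug: steel milk jug with a handle, 84 mm across, 105 mm tall; origin at its underside. A bystander: leave it
- pot: small open steel sugar pot without a collar, 66 mm across, 55 mm tall; origin at its underside. A bystander: leave it
- spoon: steel spoon, 150 mm long, lying; origin near its middle. A bystander: leave it
- scoop: aluminium bean scoop, about 170 mm long and 54 mm thick, lying; origin 27 mm above the counter. A bystander: leave it
There are look-alikes about, which are no part of the job. Leave any orange look-alike of the part that bears dripper_mid alone.

How it is judged:
On the way, in this order (a step that is already met when the one before it is completed fails the run):
1. the top cup is lifted clear of the stack, the lower cup still home (z of cup_mid in the frame of holder above 0.131 m and value of joint lower below 0.006 m), for 0.05 s.
2. the cup stands upright on the mat, let go (x of cup_mid in the frame of mat_top between -0.055 and 0.055 m and y of cup_mid in the frame of mat_top between -0.055 and 0.055 m and z of cup_mid in the frame of mat_top between 0.037 and 0.048 m and angle between cup's own z axis and vertical below 0.1 rad and contact force between cup and the fingers below 0.1 N), for 0.2 s.
At the end, for the whole second after the job is handed in: the cup stands upright (within 6 degrees) on the board, released and at rest, its axis within 15 mm of the point below the dripper; the lower cup is home in its holder (within 6 mm) and the dripper still in its plate (within 15 mm) (horizontal distance between each of cup_mid, dripper_mid and spot below 0.015 m and z of cup_mid in the frame of spot between 0.038 and 0.048 m and angle between cup's own z axis and vertical below 0.1 rad and linear speed of cup below 0.02 m/s and contact force between cup and the fingers below 0.1 N and value of joint lower below 0.006 m); the robot touches nothing.
It fails at once if the lower cup is drawn up more than 10 mm out of its holder (value of joint lower above 0.01 m).
It fails at once if the dripper is knocked more than 15 mm out of place (distance of dripper_mid from where it was at the start of the episode above 0.015 m).
It fails at once if the cup is dropped from more than about 20 mm (contact force between cup and the fingers below 0.1 N and linear speed of cup above 0.65 m/s).
It fails at once if a bystander is moved more than 30 mm (distance of any of tamper, mug, jug, pot, spoon, scoop from where it was at the start of the episode above 0.03 m).
It also fails if it takes over 70 s, if anything falls off the work surface, if the arm or the gripper's body presses on something with over 40 N, if the wrist force passes 120 N, or if a joint passes its speed limit or range.

## Robot

A 7-joint arm with a two-finger parallel gripper is mounted at the origin on the work surface. World frame = base frame: x ahead of the robot, y to its left, z up, the work surface at z = 0. Lengths are in m, angles in rad, forces in N, time in s.
With the tool pointing down it reaches from about 0.375 to 0.925 m from the base axis. Payload 3.1 kg.
Tool frame: the origin (TCP) lies midway between the tips of the shut fingers; the grasp point (between the pads) lies env.tcp_to_grasp behind it (env.tcp_to_grasp is the distance from the TCP to the grasp point, in m); z points along the fingers, y is the direction in which the jaws open and shut (so a half turn about z gives the same grasp; the last joint's range is limited). The gripper opens to 85 mm and grips with 20 to 120 N. Pads are 22 mm wide; open, the fingers measure 114 mm over their backs; the gripper's body (76 mm by 85 mm) begins 54 mm behind the grasp point. The pads swing forward as they close: fully open they stand 13 mm farther back than shut.
Start: joints at [-1.354, 0.383, 0.044, 1.598, -0.018, 1.161, -0.05], TCP at [0.201, 0.618, 0.231] pointing down, gripper open.
Joint ranges: [-2.61, 2.61], [-0.41, 2.15], [-1.48, 1.57], [0, 2.5], [-1.57, 4.71], [0.05, 1.97], [-2.85, 2.85]. Speed limits (rad/s): [2.79, 2.79, 3.14, 3.14, 3.14, 3.14, 3.14].

## Interface

Orientations are given as [roll, pitch, yaw] about the fixed x, y, z axes, in that order (R = Rz(yaw) Ry(pitch) Rx(roll)).
In Python, from station import env, vision, order gives the robot as it stands.
- The arm moves only by the tool servo_tool, never from a script. Its argument "targets" is text: rows parted by semicolons, each of 7 numbers parted by spaces: the turn, a rotation vector about the tool's x, y, z in rad, then the shift along the tool's x, y, z in cm, then the finger opening in cm, from 0 to 8.54. A call has exactly 8 rows; each row shifts and turns the commanded pose from where the row before left it, along the tool's axes as they then stand; what a row does not reach is not made up. A row lasts 1/10 s, in which the tool goes at most 50 mm and 8.59 degrees, less where a joint would pass 70% of its speed; a pose out of reach is approached as far as the arm can. A call is refused whole if a number of a shift passes 5 or a number of a turn 0.15, either way. A call with a gripper value outside its range is refused whole. The fingers move at their own pace and stop on an object; "grip_force" is the grip in N (left out, the last holds). Time passes only in rows, so rows that do not move let the fingers close, or fill a call up. It gives the time, the measured TCP pose, the force and the opening at its end, in the units of the state.
- env.get_state(): the state, without advancing time (a new reading comes with each control period).
- vision.read_camera(name): name is "side" or "top"; returns the picture (480x640x3 uint8, blue, green, red); there is no depth.
- vision.camera_model(name): a dict with "fx", "fy", "cx", "cy" (pixels), "k1" (the pictures are not rectified: a ray, as slopes to the right and down, at radius r is drawn at 1 + k1 r^2 times it, then the intrinsics apply), "R" (3x3) and "t" (3): a world point X has camera coordinates R X + t. Camera axes: x right, y down, z forward; pixel columns grow to the right and rows downward; lengths in m; the calibration is good to about 2 mm. A picture is of the moment at which its call begins. camera_model takes no time and is no camera call.
- order.sign_off(): hands the job in, once; it reports no verdict.
The state is a dict: "time_s": time; "q": joint angles; "qvel": joint speeds; "joint_efforts": joint torques, N m; "tcp_pos": TCP position; "ee_rot": TCP orientation; "contact_force": force on the tool from outside, world axes, zero at the start; "torque": the same for the moment, N m; "opening": finger opening in m.
Only numpy, scipy, OpenCV 4.12 (cv2) and the standard library are available. Lean on these libraries where they do the work, as an engineer would, in place of code of your own. Each camera call takes 0.05 s, during which the arm holds its last target. There are 200 camera calls.

## Working session

There is one attempt and no reset: what is moved stays moved. The work goes in short steps, Python scripts to look and compute and a tool call to move; the robot and the scene stay as the last step left them, time stands still between calls to the robot, and variables do not carry over. Pictures are saved under pics/ and viewed, about 8 in all and at most 12, crops included, and the job is handed in when it is done.

Besides the shell and the picture viewer there is one more tool, called after "Request:" as name(argument=value, ...), one argument or row to a line, values as JSON. servo_tool: Moves the arm, as the interface text tells. Its arguments: {"type":"object","properties":{"targets":{"type":"string"},"grip_force":{"type":"number"}},"required":["targets"]}

```bash
ls; mkdir -p pics; python3 - <<'E'
from station import env, vision
import cv2,numpy as np
a=vision.read_camera("side");b=vision.read_camera("top")
cv2.imwrite("pics/side0.png",a);cv2.imwrite("pics/top0.png",b)
np.set_printoptions(precision=4,suppress=True)
for n in("side","top"):
    m=vision.camera_model(n);print(n,{k:(v if np.isscalar(v) else np.array(v).round(4).tolist()) for k,v in m.items()}); print(-np.array(m["R"]).T@np.array(m["t"]))
print(env.get_state(),env.tcp_to_grasp)
E
```

```text
pics
side {'fx': 478.26266372960123, 'fy': 478.26266372960123, 'cx': 323.4277131369345, 'cy': 236.7053449079651, 'k1': 0.0421458255360029, 'R': [[0.9728, -0.2308, 0.0204], [-0.1118, -0.5447, -0.8312], [0.203, 0.8062, -0.5557]], 't': [-0.5756, 0.2377, 1.1211]}
[ 0.359  -0.9072  0.8323]
top {'fx': 616.7319025737971, 'fy': 616.7319025737971, 'cx': 307.94697242367096, 'cy': 240.25861828049054, 'k1': 0.05585995477049426, 'R': [[-0.0193, -0.9998, 0.0052], [-0.9894, 0.0183, -0.1442], [0.1441, -0.008, -0.9895]], 't': [0.0029, 0.5852, 1.8278]}
[0.3158 0.0068 1.893 ]
{'time_s': 0.1, 'q': array([-1.3538,  0.3838,  0.0439,  1.5994, -0.0179,  1.1612, -0.0499]), 'qvel': array([-0.0008, -0.0021, -0.0001, -0.0044, -0.0007,  0.0002, -0.0008]), 'joint_efforts': array([  0.0031, -43.473 ,   1.0295, -25.0454,   0.0108,   0.0054,
         0.    ]), 'tcp_pos': array([0.201 , 0.6172, 0.23  ]), 'ee_rot': array([-3.1392,  0.0001,  2.8269]), 'contact_force': array([0.2793, 0.0837, 0.1847]), 'torque': array([-0.0105, -0.0217, -0.0028]), 'opening': 0.08547560709716566} 0.0187
```

View pics/side0.png

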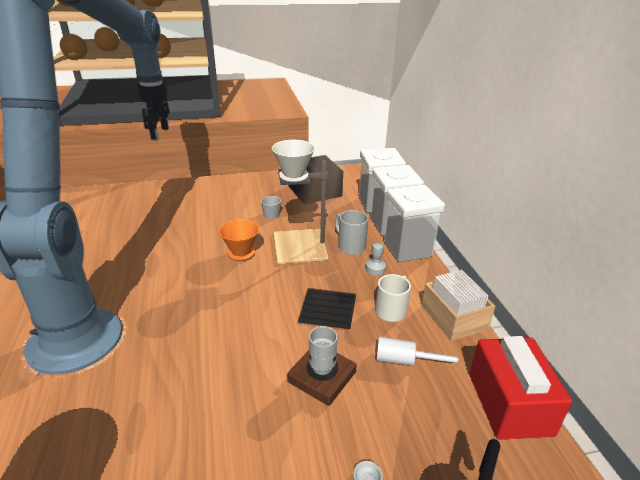

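View pics/top0.png

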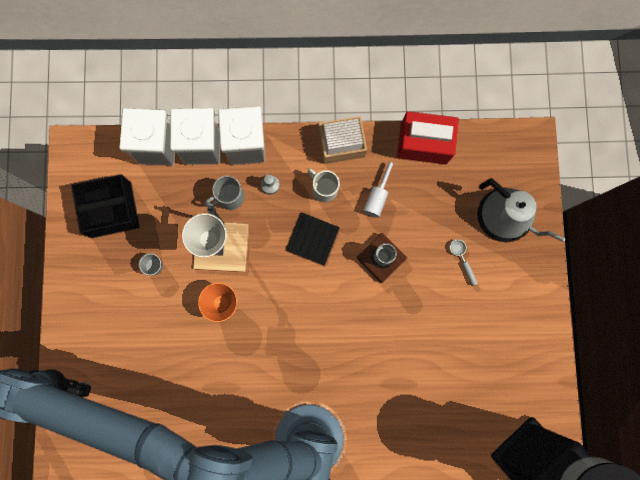

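Side view: stack at (322,350), mat at (328,308), board at (300,246), white dripper at (293,160). Orange look-alike at (240,240), steel pot at (271,207). The top view shows the stack at (385,254), mat at (313,239), board at (222,247), white dripper at (204,236) and orange cone at (217,302). The stack fits because it is the only collared cup in a dark block. The white dripper fits because it is on the plate. I'll confirm both in one enlarged composite.

```bash
cat > h.py <<'E'
import cv2,numpy as np
from station import env,vision
np.set_printoptions(precision=4,suppress=True)
M={n:vision.camera_model(n) for n in("side","top")}
def ray(n,p):
    m=M[n];K=np.array([[m["fx"],0,m["cx"]],[0,m["fy"],m["cy"]],[0,0,1]])
    u=cv2.undistortPoints(np.float64([[p]]),K,np.float64([m["k1"],0,0,0])).ravel()
    R=np.array(m["R"]);d=R.T@np.r_[u,1];return -R.T@np.array(m["t"]),d/np.linalg.norm(d)
def plane(n,p,z):
    o,d=ray(n,p);return o+d*(z-o[2])/d[2]
def tri(ps,pt):
    a,d=ray("side",ps);b,e=ray("top",pt)
    s=np.linalg.lstsq(np.c_[d,-e],b-a,rcond=None)[0]
    P,Q=a+s[0]*d,b+s[1]*e;return (P+Q)/2,np.linalg.norm(P-Q)
def proj(n,X):
    m=M[n];K=np.array([[m["fx"],0,m["cx"]],[0,m["fy"],m["cy"]],[0,0,1]])
    return cv2.projectPoints(np.float64([X]),cv2.Rodrigues(np.array(m["R"]))[0],np.array(m["t"]),K,np.float64([m["k1"],0,0,0]))[0].ravel()
def crop(im,x0,y0,w,h,W,H): return cv2.resize(im[y0:y0+h,x0:x0+w],(W,H),interpolation=cv2.INTER_CUBIC)
E
python3 - <<'E'
from h import *
a=cv2.imread("pics/side0.png");b=cv2.imread("pics/top0.png")
c=np.vstack([np.hstack([crop(a,285,315,80,90,400,300)[:, :] if 0 else crop(a,275,310,100,75,400,300),crop(b,335,215,100,75,400,300)]),
np.hstack([crop(a,230,125,120,150,400,300) if 0 else crop(a,255,135,100,75,400,300),crop(b,165,205,100,75,400,300)])])
cv2.imwrite("pics/c1.png",c)
def comp(im,lo,hi,seed,R=60):
    hsv=cv2.cvtColor(im,cv2.COLOR_BGR2HSV);m=cv2.inRange(hsv,lo,hi)
    n,l,s,ce=cv2.connectedComponentsWithStats(m)
    L=l[seed[1]-3:seed[1]+4,seed[0]-3:seed[0]+4].ravel();L=L[L>0]
    if not len(L):print("none",hsv[seed[1],seed[0]]);return
    k=np.bincount(L).argmax();q=(l==k).astype(np.uint8)
    ct=max(cv2.findContours(q,0,2)[0],key=cv2.contourArea);return ct
for nm,im,cam,seed,lo,hi,z in [("mat",b,"top",(313,239),(0,0,0),(180,255,60),.006),("mat",a,"side",(328,308),(0,0,0),(180,255,60),.006),
 ("board",b,"top",(225,262),(10,60,170),(30,150,255),.012),("board",a,"side",(300,250),(10,60,170),(30,150,255),.012),("holder",a,"side",(322,388),(0,0,0),(180,255,90),.03),("holder",b,"top",(370,265),(0,0,0),(180,255,90),.03)]:
    ct=comp(im,lo,hi,seed)
    if ct is None:print(nm,cam,"none");continue
    r=cv2.minAreaRect(ct);ap=cv2.approxPolyDP(ct,4,True).reshape(-1,2)
    P=np.array([plane(cam,p,z) for p in ap]);print(nm,cam,cv2.contourArea(ct),ap.tolist());print(P[:,:2].round(3).tolist())
E
```

```text
mat top 1616.5 [[300, 213], [286, 249], [324, 264], [338, 227]]
[[0.677, 0.015], [0.565, 0.06], [0.516, -0.056], [0.63, -0.102]]
mat side 1631.5 [[308, 289], [298, 321], [349, 328], [355, 295]]
[[0.562, 0.056], [0.514, -0.058], [0.63, -0.107], [0.679, 0.006]]
board top 1450.0 [[248, 224], [226, 220], [223, 255], [194, 255], [189, 272], [245, 271]]
[[0.644, 0.176], [0.658, 0.244], [0.549, 0.253], [0.55, 0.341], [0.499, 0.356], [0.498, 0.186]]
board side 99004.5 [[494, 305], [487, 299], [489, 306], [457, 315], [431, 287], [436, 275], [449, 272], [433, 250], [429, 258], [396, 261], [358, 198], [355, 180], [360, 163], [337, 165], [344, 171], [343, 195], [326, 200], [325, 242], [320, 243], [320, 216], [312, 222], [288, 222], [283, 205], [296, 197], [287, 185], [279, 184], [280, 167], [273, 165], [273, 156], [213, 162], [275, 159], [245, 169], [210, 165], [210, 176], [194, 180], [119, 309], [120, 340], [92, 365], [74, 373], [35, 375], [38, 372], [22, 354], [34, 327], [16, 282], [0, 272], [0, 478], [22, 440], [41, 422], [61, 411], [92, 407], [108, 412], [118, 429], [101, 479], [353, 479], [
[... 1441 characters left out ...]
1, -0.427], [0.755, -0.491], [0.732, -0.505], [0.733, -0.48], [0.727, -0.489], [0.744, -0.514], [0.797, -0.456], [0.82, -0.448], [0.856, -0.23], [0.901, -0.227], [0.921, -0.209], [0.965, -0.218], [0.964, -0.174]]
none [ 10 146 105]
holder side none
holder top 974.0 [[374, 233], [363, 250], [343, 254], [355, 256], [381, 282], [398, 265], [395, 259], [401, 262], [404, 256], [396, 249], [400, 252], [393, 262], [380, 262], [375, 250], [390, 242]]
[[0.606, -0.211], [0.554, -0.175], [0.543, -0.114], [0.536, -0.15], [0.455, -0.226], [0.506, -0.28], [0.525, -0.272], [0.515, -0.289], [0.533, -0.299], [0.555, -0.276], [0.546, -0.288], [0.516, -0.265], [0.516, -0.226], [0.553, -0.212], [0.577, -0.258]]
```

View pics/c1.png

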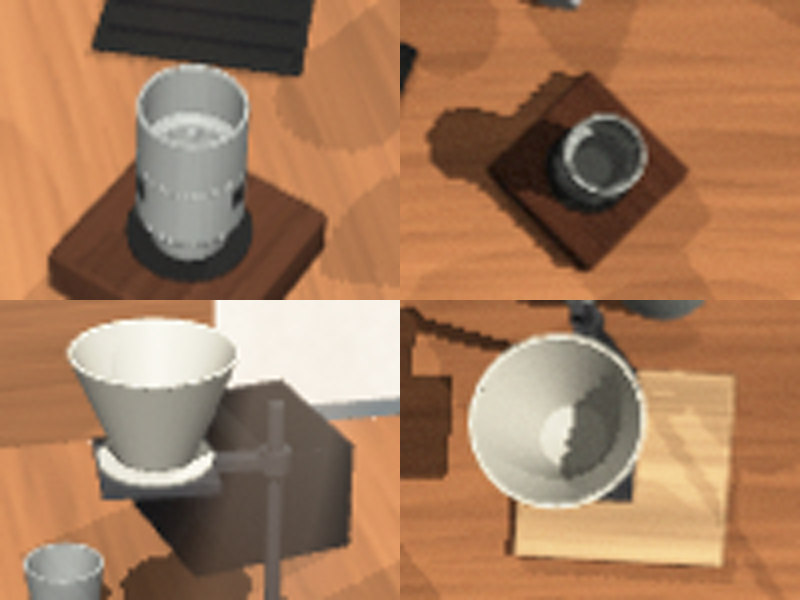

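The crops confirm both. The collared stack sits in the dark block, rim centre side ≈(323,337) and top ≈(385.7,253.6). The white dripper is on the plate, rim centre side ≈(293,148.5) and top ≈(204,235).

```bash
python3 - <<'E'
from h import *
print("cup rim",tri((322.9,336.7),(385.7,253.5)))
print("drip rim",tri((292.8,148.3),(204,235)))
print("mat",tri((328,308.2),(311.8,238.4)), plane("top",(311.8,238.4),.006),plane("side",(328,308.2),.006))
b=[plane("top",p,.012)[:2] for p in((245.2,271.2),(248.5,224),(193.2,268.7))];print("board",b)
near_r,far_r,near_l=b
ey=(near_l-near_r);print(np.linalg.norm(ey),np.linalg.norm(far_r-near_r));ey/=np.linalg.norm(ey);ex=np.array([ey[1],-ey[0]])
print("spot",near_r+ex*.06+ey*.08, "yaw",np.degrees(np.arctan2(ex[1],ex[0])))
for n,p in (("pot t",(150,264)),("orange",(217,302)),("jug",(228,193)),("tamper",(270,184)),("mug",(325,186)),("scoop",(376,200))):print(n,plane("top",p,.06)[:2])
# side board corners
a=cv2.imread("pics/side0.png");t=cv2.imread("pics/top0.png")
cv2.imwrite("pics/c2.png",np.vstack([crop(a,255,200,100,75,800,600)]))
# holder corners via top
for p in((383,232),(406,258.5-0),(381,282),(357,257.5)):print(plane("top",p,.03)[:2])
E
```

```text
cup rim (array([ 0.5319, -0.2318,  0.1214]), np.float64(0.002239140090883723))
drip rim (array([0.5635, 0.2613, 0.3205]), np.float64(0.0003235974472376927))
mat (array([ 0.598 , -0.0207, -0.0015]), np.float64(0.0016964404699099415)) [ 0.5961 -0.0205  0.006 ] [ 0.5968 -0.0286  0.006 ]
board [array([0.4976, 0.1852]), array([0.6438, 0.1744]), array([0.5084, 0.3435])]
0.15869276110570077 0.14656483075615717
spot [0.5629 0.2609] yaw -3.8881265782467884
pot t [0.52   0.4627]
orange [0.4034 0.2641]
jug [0.7319 0.2315]
tamper [0.7576 0.1041]
mug [ 0.7484 -0.0631]
scoop [ 0.7021 -0.2166]
[ 0.6083 -0.2382]
[ 0.5255 -0.305 ]
[ 0.4555 -0.2265]
[ 0.5313 -0.1563]
```

View pics/c2.png

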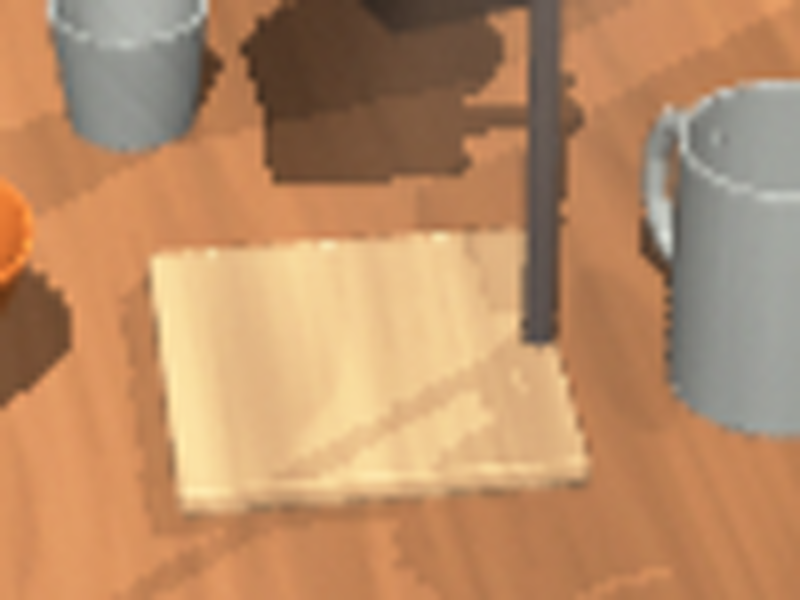

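All points are consistent: rim z ≈ 0.121 (text 0.124), dripper rim z ≈ 0.3205 (text 0.323), and the spot from the board edges is (0.563, 0.261), matching the dripper axis. The cup axis is (0.532, -0.232) and the mat centre (0.597, -0.022). I'll go round on the robot's side of the dripper.

Request:
servo_tool(
  targets="0 0 0 -2.4 -3.3 -0.2 8.54;0 0 0 -2.4 -3.3 -0.2 8.54;0 0 0 -2.4 -3.3 -0.2 8.54;0 0 0 -2.4 -3.3 -0.2 8.54;0 0 0 -2.4 -3.3 -0.2 8.54;0 0 0 -2.4 -3.3 -0.2 8.54;0 0 0 -2.4 -3.3 -0.2 8.54;0 0 0 -2.4 -3.3 -0.2 8.54",
  grip_force=40,
)

```text
time_s: 0.9
tcp_pos: [0.3021, 0.3056, 0.2469]
ee_rot: [-3.141, -0.0, 2.827]
contact_force: [0.2, 0.2, 0.8]
opening: 0.0858
```

Request:
servo_tool(
  targets="0 0 0 -2.4 -3.3 -0.2 8.54;0 0 0 -2.4 -3.3 -0.2 8.54;0 0 0 -2.4 -3.3 -0.2 8.54;0 0 0 -2.4 -3.3 -0.2 8.54;0 0 0 -2.4 -3.3 -0.2 8.54;0 0 0 -2.4 -3.3 -0.2 8.54;0 0 0 -2.4 -3.3 -0.2 8.54;0 0 0 -2.4 -3.3 -0.2 8.54",
)

```text
time_s: 1.7
tcp_pos: [0.4027, -0.0046, 0.2631]
ee_rot: [3.141, -0.0, 2.827]
contact_force: [1.0, 0.4, 0.1]
opening: 0.0852
```

```bash
cat >> h.py <<'E'
from scipy.spatial.transform import Rotation as Ro
def delta(p,rpy=None):
    s=env.get_state();R=Ro.from_euler("xyz",s["ee_rot"])
    T=R if rpy is None else Ro.from_euler("xyz",rpy)
    print("t",s["time_s"],"tcp",s["tcp_pos"],"rpy",s["ee_rot"],"q",s["q"],"F",s["contact_force"],"op",s["opening"])
    print("shift cm",R.inv().apply(np.array(p)-s["tcp_pos"])*100,"turn",(R.inv()*T).as_rotvec())
E
python3 -c "
from h import *
delta((.532,-.232,.16),(np.pi,0,2.827))"
```

```text
t 1.7 tcp [ 0.4027 -0.0046  0.2631] rpy [ 3.1411 -0.0004  2.8268] q [-0.803  -0.2158  0.6407  2.1353  0.1379  1.1837  1.0302] F [1.0215 0.4439 0.0624] op 0.08517895831133829
shift cm [-19.3401 -17.6209  10.2885] turn [ 0.0005 -0.0004 -0.0002]
```

Request:
servo_tool(
  targets="0 0 0 -2.4 -2.2 0.5 8.54;0 0 0 -2.4 -2.2 0.5 8.54;0 0 0 -2.4 -2.2 1 8.54;0 0 0 -2.4 -2.2 1.5 8.54;0 0 0 -2.4 -2.2 1.5 8.54;0 0 0 -2.4 -2.2 1.5 8.54;0 0 0 -2.4 -2.2 1.5 8.54;0 0 0 -2.4 -2.2 1.5 8.54",
)

```text
time_s: 2.5
tcp_pos: [0.5313, -0.2303, 0.1667]
ee_rot: [-3.141, -0.002, 2.828]
contact_force: [-0.1, 0.5, 0.9]
opening: 0.0851
```

```bash
python3 - <<'E'
from h import *
delta((.532,-.232,.09),(np.pi,0,2.827))
a=vision.read_camera("side");b=vision.read_camera("top")
cv2.imwrite("pics/c3.png",np.hstack([crop(a,265,265,120,120,400,400),crop(b,325,195,120,120,400,400)]))
for n in("side","top"):print(n,proj(n,env.get_state()["tcp_pos"]),proj(n,(.532,-.232,.124)))
E
```

```text
t 2.5 tcp [ 0.5313 -0.2303  0.1667] rpy [-3.1413 -0.0017  2.8277] q [-0.3762  0.4367  0.8861  1.8628 -0.3918  1.0288  1.9286] F [-0.1446  0.5421  0.8854] op 0.08506240949163207
shift cm [-0.132  -0.1424  7.6662] turn [-0.0003 -0.0017  0.0007]
side [321.9167 321.772 ] [322.4334 335.9379]
top [388.6034 251.9742] [385.9175 252.9808]
```

View pics/c3.png

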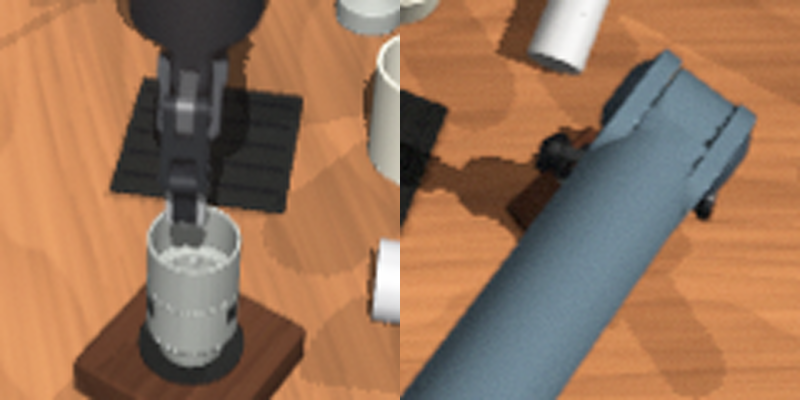

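The side view shows the open jaws straddling the cup at (322,336) in the full picture. Going down to TCP z ≈ 0.09, with the tips above the lower collar at 0.088.

Request:
servo_tool(
  targets="0 0 0 -0.1 -0.1 2 8.54;0 0 0 0 0 2 8.54;0 0 0 0 0 2 8.54;0 0 0 0 0 1.6 8.54;0 0 0 0 0 0 8.54;0 0 0 0 0 0 5;0 0 0 0 0 0 5;0 0 0 0 0 0 5",
  grip_force=60,
)

```text
time_s: 3.4
tcp_pos: [0.5323, -0.2322, 0.0941]
ee_rot: [-3.141, 0.002, 2.827]
contact_force: [-0.8, -0.2, 4.5]
opening: 0.058
```

Request:
servo_tool(
  targets="0 0 0 0 0 0 5;0 0 0 0 0 0 5;0 0 0 0 0 0 5;0 0 0 0 0 0 5;0 0 0 0 0 0 5;0 0 0 0 0 0 5;0 0 0 0 0 0 5;0 0 0 0 0 0 5",
)

```text
time_s: 4.2
tcp_pos: [0.5323, -0.2322, 0.0941]
ee_rot: [-3.141, 0.002, 2.826]
contact_force: [-2.5, -0.1, 6.2]
opening: 0.0581
```

Request:
servo_tool(
  targets="0 0 0 0 0 0 5;0 0 -0.1 0 0 0 5;0 0 -0.12 0 0 0 5;0 0 -0.12 0 0 0 5;0 0 -0.12 0 0 0 5;0 0 -0.12 0 0 0 5;0 0 -0.12 0 0 0 5;0 0 -0.12 0 0 0 5",
  grip_force=90,
)

```text
time_s: 5.0
tcp_pos: [0.5331, -0.2322, 0.0943]
ee_rot: [-3.139, 0.003, -2.633]
contact_force: [-0.7, -1.1, 5.2]
opening: 0.0572
```

Request:
servo_tool(
  targets="0 0 0 0 0 0 5;0 0 0 0 0 0 5;0 0 0 0 0 -0.1 5;0 0 0 0 0 -0.1 5;0 0 0 0 0 -0.1 5;0 0 0 0 0 -0.1 5;0 0 0 0 0 -0.1 5;0 0 0 0 0 0 5",
)

```text
time_s: 5.8
tcp_pos: [0.5316, -0.2316, 0.0972]
ee_rot: [-3.14, -0.0, -2.637]
contact_force: [2.5, -3.1, -4.0]
opening: 0.0574
```

```bash
python3 - <<'E'
from h import *
delta((.532,-.232,.09))
a=vision.read_camera("side")
cv2.imwrite("pics/c4.png",crop(a,285,290,80,80,480,480))
E
```

```text
t 5.8 tcp [ 0.5316 -0.2316  0.0972] rpy [-3.1404 -0.0004 -2.6368] q [-0.1667  0.4709  0.6205  1.8998 -0.3482  0.879   2.7033] F [ 2.5118 -3.0982 -3.9552] op 0.057444544589921126
shift cm [-0.0165 -0.0493  0.7198] turn [0. 0. 0.]
```

View pics/c4.png

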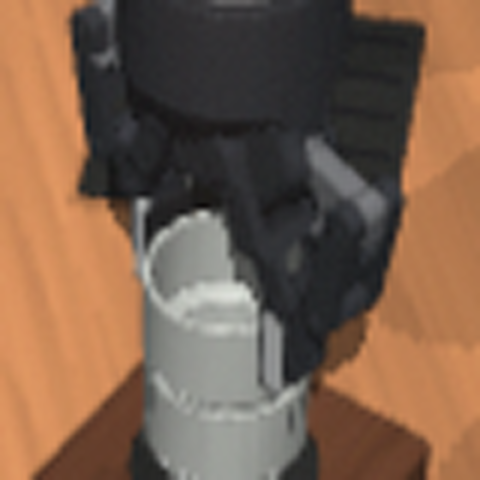

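Request:
servo_tool(
  targets="0 0 0 0 0 -0.1 5;0 0 0 0 0 -0.1 5;0 0 0 0 0 -0.1 5;0 0 0 0 0 0 5;0 0 0 0 0 0 5;0 0 0 0 0 0 5;0 0 0 0 0 0 5;0 0 0 0 0 0 5",
)

```text
time_s: 6.65
tcp_pos: [0.5317, -0.2316, 0.1005]
ee_rot: [-3.141, -0.0, -2.637]
contact_force: [2.3, -5.4, -4.3]
opening: 0.0573
```

```bash
python3 - <<'E'
from h import *
delta((.532,-.232,.09))
a=vision.read_camera("side")
cv2.imwrite("pics/c5.png",np.hstack([crop(a,295,330,60,60,400,400),crop(cv2.imread("pics/side0.png"),295,330,60,60,400,400)]))
E
```

```text
t 6.65 tcp [ 0.5317 -0.2316  0.1005] rpy [-3.1407 -0.0001 -2.6367] q [-0.1688  0.466   0.6229  1.8981 -0.3447  0.8849  2.7009] F [ 2.2759 -5.4486 -4.3147] op 0.05726606550256528
shift cm [-0.0096 -0.0517  1.0505] turn [0. 0. 0.]
```

View pics/c5.png

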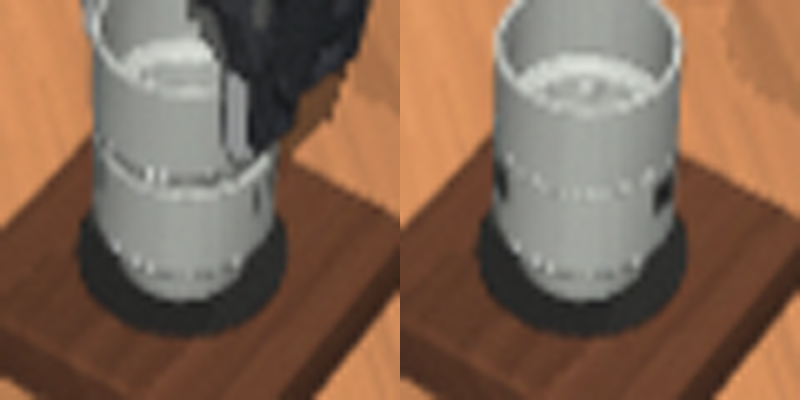

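The lower cup's foot is unchanged at (322,374), a gap has opened at the rim, and the pull is about 4 N. It is free, so I'll lift.

Request:
servo_tool(
  targets="0 0 0 0 0 -0.5 5;0 0 0 0 0 -0.7 5;0 0 0 0 0 -0.8 5;0 0 0 0 0 -1 5;0 0 0 0 0 -1 5;0 0 0 0 0 -1 5;0 0 0 0 0 -1.5 5;0 0 0 0 0 -1.5 5",
)

```text
time_s: 7.5
tcp_pos: [0.5313, -0.23, 0.1812]
ee_rot: [3.14, -0.0, -2.636]
contact_force: [-0.7, 0.3, -1.0]
opening: 0.0569
```

```bash
python3 - <<'E'
from h import *
delta((.597,-.022,.18),(np.pi,0,np.pi))
a=vision.read_camera("side")
cv2.imwrite("pics/c6.png",crop(a,260,240,140,140,600,600))
E
```

```text
t 7.5 tcp [ 0.5313 -0.23    0.1812] rpy [ 3.1399 -0.0003 -2.6357] q [-0.2228  0.3546  0.6768  1.8453 -0.2571  1.0316  2.6341] F [-0.6982  0.257  -1.0015] op 0.0569160225970672
shift cm [-15.8283  15.0126   0.1415] turn [ 0.0015 -0.0007  0.5059]
```

View pics/c6.png

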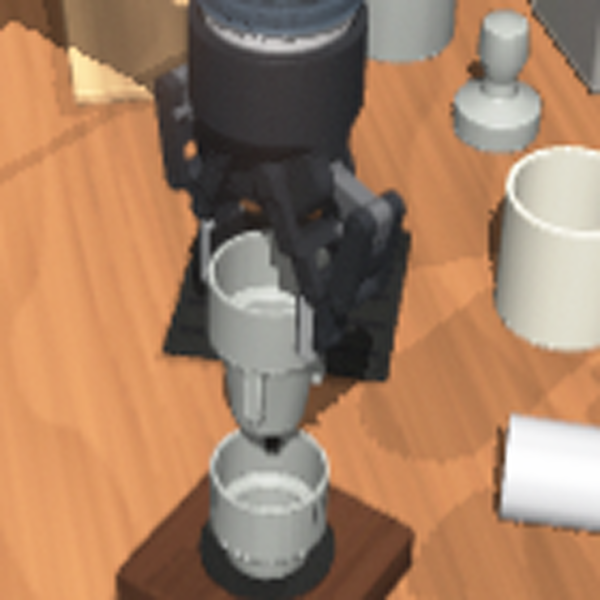

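The cup hangs clear over the stack and the lower cup is home. Next the mat.

Request:
servo_tool(
  targets="0 0 0 -2 1.9 0 5;0 0 0 -2 1.9 0 5;0 0 0 -2 1.9 0 5;0 0 0 -2 1.9 0 5;0 0 0 -2 1.9 0 5;0 0 0 -2 1.9 0 5;0 0 0 -2 1.8 0 5;0 0 0 -1.8 1.7 0 5",
)

```text
time_s: 8.35
tcp_pos: [0.5981, -0.0223, 0.1808]
ee_rot: [3.141, 0.001, -2.635]
contact_force: [0.4, 0.2, -2.1]
opening: 0.0569
```

Request:
servo_tool(
  targets="0 0 0 0 0 2 5;0 0 0 0 0 2 5;0 0 0 0 0 2 5;0 0 0 0 0 2 5;0 0 0 0 0 1.5 5;0 0 0 0 0 1 5;0 0 0 0 0 0 5;0 0 0 0 0 0 5",
)

```text
time_s: 9.15
tcp_pos: [0.5983, -0.0242, 0.0758]
ee_rot: [-3.141, 0.001, -2.636]
contact_force: [0.1, 0.2, -2.1]
opening: 0.0571
```

```bash
python3 - <<'E'
from h import *
delta((.597,-.022,.062),(np.pi,0,np.pi))
E
```

```text
t 9.15 tcp [ 0.5983 -0.0242  0.0758] rpy [-3.1412  0.0007 -2.6365] q [-0.4596  0.5198  0.5374  1.8602 -0.344   0.8537  2.3247] F [ 0.0504  0.2325 -2.1194] op 0.057116317772462316
shift cm [0.0073 0.2544 1.3768] turn [-0.0002  0.0008  0.5051]
```

Request:
servo_tool(
  targets="0 0 0 0 0 0.4 5;0 0 0 0 0 0.3 5;0 0 0 0 0 0.2 5;0 0 0 0 0 0.1 5;0 0 0 0 0 0.1 5;0 0 0 0 0 0.1 5;0 0 0 0 0 0 5;0 0 0 0 0 0 5",
)

```text
time_s: 9.95
tcp_pos: [0.5978, -0.0241, 0.0633]
ee_rot: [3.142, -0.0, -2.636]
contact_force: [-0.2, 0.2, -2.2]
opening: 0.0572
```

Request:
servo_tool(
  targets="0 0 0 0 0 0.1 5;0 0 0 0 0 0 5;0 0 0 0 0 0.1 5;0 0 0 0 0 0 5;0 0 0 0 0 0 5;0 0 0 0 0 0 5;0 0 0 0 0 0 5;0 0 0 0 0 0 5",
)

```text
time_s: 10.75
tcp_pos: [0.5982, -0.024, 0.0624]
ee_rot: [3.141, 0.001, -2.636]
contact_force: [-2.1, 0.5, 6.1]
opening: 0.0572
```

Contact, at the expected height. Release.

Request:
servo_tool(
  targets="0 0 0 0 0 0 6.2;0 0 0 0 0 0 7;0 0 0 0 0 0 8.54;0 0 0 0 0 0 8.54;0 0 0 0 0 0 8.54;0 0 0 0 0 0 8.54;0 0 0 0 0 0 8.54;0 0 0 0 0 0 8.54",
)

```text
time_s: 11.55
tcp_pos: [0.5978, -0.024, 0.0612]
ee_rot: [3.142, -0.0, -2.636]
contact_force: [-0.3, 0.4, -0.3]
opening: 0.0857
```

Request:
servo_tool(
  targets="0 0 0 0 0 -1 8.54;0 0 0 0 0 -2 8.54;0 0 0 0 0 -3 8.54;0 0 0 0 0 -3 8.54;0 0 0 0 0 -3 8.54;0 0 0 0 0 0 8.54;0 0 0 0 0 0 8.54;0 0 0 0 0 0 8.54",
)

```text
time_s: 12.35
tcp_pos: [0.5968, -0.0239, 0.1804]
ee_rot: [3.14, -0.002, -2.636]
contact_force: [-0.8, -1.0, -0.9]
opening: 0.0852
```

```bash
python3 - <<'E'
from h import *
a=vision.read_camera("side")
cv2.imwrite("pics/c7.png",crop(a,270,220,120,120,600,600))
th=np.radians(50);h=np.radians(25)
zt=np.array([np.sin(th)*np.cos(h),np.sin(th)*np.sin(h),-np.cos(th)]);yt=np.array([np.sin(h)*-1,np.cos(h),0])
R=Ro.from_matrix(np.c_[np.cross(yt,zt),yt,zt]);rpy=R.as_euler("xyz");print(rpy,zt)
delta((.598,-.024,.18),rpy)
E
```

```text
[ 3.1416  0.8727 -2.7053] [ 0.6943  0.3237 -0.6428]
t 12.4 tcp [ 0.5966 -0.0239  0.18  ] rpy [ 3.1403 -0.0024 -2.6362] q [-0.5199  0.3804  0.6029  1.799  -0.2463  1.0407  2.2521] F [ 0.9642  0.0557 -1.0806] op 0.08570206659338539
shift cm [-0.1169 -0.0798 -0.    ] turn [ 0.0312 -0.8747  0.0641]
```

View pics/c7.png

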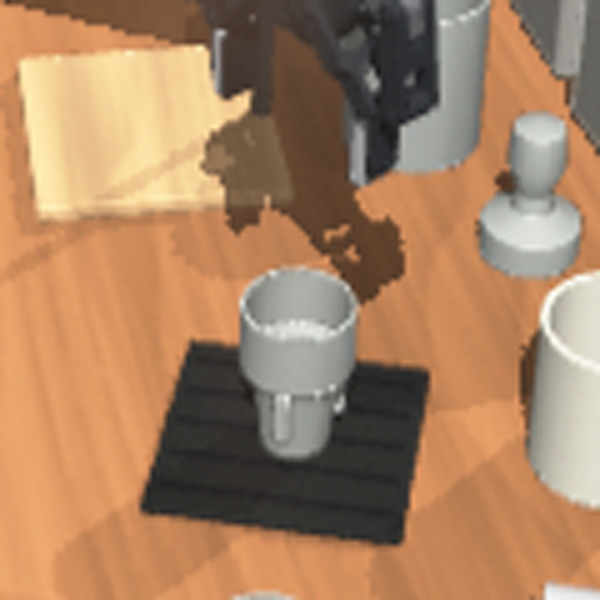

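The cup stands upright on the mat, rim centre crop (298,308), i.e. pixel (329.5,281.5). The board and its surroundings are untouched. Now lean the tool by 50°, in clear space.

Request:
servo_tool(
  targets="0 -0.14 0 1 0 -1 8.54;0 -0.145 0 1 0 -1 8.54;0 -0.145 0 1 0 -1 8.54;0 -0.145 0 0 0 -2 8.54;0 -0.145 0 0 0 -2 8.54;0 -0.145 0 0 0 -2 8.54;0 0 0 0 0 0 8.54;0 0 0 0 0 0 8.54",
)

```text
time_s: 13.2
tcp_pos: [0.5538, -0.0533, 0.2606]
ee_rot: [-3.082, 0.716, -2.598]
contact_force: [-0.6, -0.1, -1.6]
opening: 0.0856
```

```bash
python3 - <<'E'
from h import *
print(plane("side",(329.4,281.4),.092))
R=Ro.from_euler("xyz",env.get_state()["ee_rot"]);zt=R.as_matrix()[:,2];print(R.as_matrix())
T=np.array([.598,-.024,.074])+.024*zt
delta(T);delta(T-.10*zt)
E
```

```text
[ 0.5983 -0.0273  0.092 ]
[[-0.6457 -0.4834  0.5911]
 [-0.3906  0.8742  0.2883]
 [-0.6562 -0.0447 -0.7533]]
t 13.2 tcp [ 0.5538 -0.0533  0.2606] rpy [-3.0823  0.7157 -2.5975] q [-0.7495 -0.1982  0.9733  2.2646 -0.618   0.5034  2.8284] F [-0.5951 -0.1106 -1.5615] op 0.08555805528617379
shift cm [ 8.242   1.2612 19.9117] turn [0. 0. 0.]
t 13.2 tcp [ 0.5538 -0.0533  0.2606] rpy [-3.0823  0.7157 -2.5975] q [-0.7495 -0.1982  0.9733  2.2646 -0.618   0.5034  2.8284] F [-0.5951 -0.1106 -1.5615] op 0.08555805528617379
shift cm [8.242  1.2612 9.9117] turn [0. 0. 0.]
```

The last joint is at its limit (2.83), so I'll give the hand a half turn about its own axis.

Request:
servo_tool(
  targets="0 0 0.149 0 0 0 8.54;0 0 0.149 0 0 0 8.54;0 0 0.149 0 0 0 8.54;0 0 0.149 0 0 0 8.54;0 0 0.149 0 0 0 8.54;0 0 0.149 0 0 0 8.54;0 0 0.149 0 0 0 8.54;0 0 0.149 0 0 0 8.54",
)

```text
time_s: 14.0
tcp_pos: [0.5547, -0.0532, 0.2585]
ee_rot: [2.481, 0.286, 2.369]
contact_force: [-0.1, -0.4, -0.9]
opening: 0.0855
```

Request:
servo_tool(
  targets="0 0 0.149 0 0 0 8.54;0 0 0.149 0 0 0 8.54;0 0 0.149 0 0 0 8.54;0 0 0.149 0 0 0 8.54;0 0 0.149 0 0 0 8.54;0 0 0.149 0 0 0 8.54;0 0 0.149 0 0 0 8.54;0 0 0.149 0 0 0 8.54",
)

```text
time_s: 14.8
tcp_pos: [0.5547, -0.053, 0.2579]
ee_rot: [2.578, -0.46, 1.411]
contact_force: [0.1, -0.1, -0.9]
opening: 0.0855
```

Request:
servo_tool(
  targets="0 0 0.149 0 0 0 8.54;0 0 0.149 0 0 0 8.54;0 0 0.149 0 0 0 8.54;0 0 0.149 0 0 0 8.54;0 0 0.12 0 0 0 8.54;0 0 0 0 0 0 8.54;0 0 0 0 0 0 8.54;0 0 0 0 0 0 8.54",
)

```text
time_s: 15.6
tcp_pos: [0.5544, -0.0548, 0.2597]
ee_rot: [3.043, -0.71, 0.601]
contact_force: [-0.0, -0.1, -1.3]
opening: 0.0852
```

```bash
cat >> h.py <<'E'
def lean(th,h):
    th,h=np.radians(th),np.radians(h)
    zt=np.array([np.sin(th)*np.cos(h),np.sin(th)*np.sin(h),-np.cos(th)]);yt=np.array([np.sin(h),-np.cos(h),0])
    return Ro.from_matrix(np.c_[np.cross(yt,zt),yt,zt])
E
python3 - <<'E'
from h import *
R=lean(50,25);zt=R.as_matrix()[:,2]
T=np.array([.598,-.025,.074])+.024*zt
print(R.as_euler("xyz"),T)
delta(T-.10*zt,R.as_euler("xyz"))
E
```

```text
[ 3.1416 -0.8727  0.4363] [ 0.6147 -0.0172  0.0586]
t 15.6 tcp [ 0.5544 -0.0548  0.2597] rpy [ 3.0427 -0.71    0.6007] q [-0.3059 -0.0998  0.568   2.2517 -0.8171  0.5585 -0.1147] F [-0.0081 -0.0552 -1.3377] op 0.0852415685615823
shift cm [-9.2679 -1.9412  9.9308] turn [-0.0185  0.1563  0.1235]
```

Request:
servo_tool(
  targets="-0.01 0.08 0.06 0 0 0 8.54;-0.01 0.08 0.06 0 0 0 8.54;0 0 0 -1.6 -0.2 2 8.54;0 0 0 -1.6 -0.2 2 8.54;0 0 0 -1.6 -0.2 2 8.54;0 0 0 -1.6 -0.2 2 8.54;0 0 0 0 0 0 8.54;0 0 0 0 0 0 8.54",
)

```text
time_s: 16.4
tcp_pos: [0.5621, -0.0535, 0.1959]
ee_rot: [3.118, -0.853, 0.455]
contact_force: [-0.7, -0.3, -0.2]
opening: 0.0858
```

```bash
python3 - <<'E'
from h import *
R=lean(50,25);zt=R.as_matrix()[:,2]
T=np.array([.598,-.025,.074])+.024*zt
delta(T-.08*zt,R.as_euler("xyz"))
E
```

```text
t 16.4 tcp [ 0.5621 -0.0535  0.1959] rpy [ 3.1176 -0.8528  0.4547] q [-0.0084  0.0689  0.3329  2.3604 -1.5576  0.5542  0.535 ] F [-0.6964 -0.2574 -0.2357] op 0.08576693908017625
shift cm [-6.3526 -1.2009  5.7656] turn [0.01   0.0197 0.0122]
```

Joint 5 is near its limit, so I'll fit a kinematic model to the logged states and choose a feasible lean and heading.

```bash
cat > kin.py <<'E'
import numpy as np
from scipy.optimize import least_squares
from scipy.spatial.transform import Rotation as Ro
D=[([-1.3538,.3838,.0439,1.5994,-.0179,1.1612,-.0499],[.201,.6172,.23],[-3.1392,.0001,2.8269]),
([-.803,-.2158,.6407,2.1353,.1379,1.1837,1.0302],[.4027,-.0046,.2631],[3.1411,-.0004,2.8268]),
([-.3762,.4367,.8861,1.8628,-.3918,1.0288,1.9286],[.5313,-.2303,.1667],[-3.1413,-.0017,2.8277]),
([-.1667,.4709,.6205,1.8998,-.3482,.879,2.7033],[.5316,-.2316,.0972],[-3.1404,-.0004,-2.6368]),
([-.4596,.5198,.5374,1.8602,-.344,.8537,2.3247],[.5983,-.0242,.0758],[-3.1412,.0007,-2.6365]),
([-.7495,-.1982,.9733,2.2646,-.618,.5034,2.8284],[.5538,-.0533,.2606],[-3.0823,.7157,-2.5975]),
([-.3059,-.0998,.568,2.2517,-.8171,.5585,-.1147],[.5544,-.0548,.2597],[3.0427,-.71,.6007]),
([-.0084,.0689,.3329,2.3604,-1.5576,.5542,.535],[.5621,-.0535,.1959],[3.1176,-.8528,.4547])]
lo=np.array([-2.61,-.41,-1.48,0,-1.57,.05,-2.85]);hi=np.array([2.61,2.15,1.57,2.5,4.71,1.97,2.85])
def fk(q,p):
    # p: s(7 signs via global), base yaw, lengths h,a,b,c, elbow offsets
    y0,y7,h,a,b,c,e1,e2,e3=p[:9];s=p[9:] if len(p)>9 else np.ones(7)
    R=Ro.from_euler("z",y0);X=np.zeros(3);ax="zyzyzyz"
    off=[(0,0,h),(0,0,0),(e1,0,a),(0,0,0),(e2,0,b),(e3,0,0),(0,0,c)]
    for i in range(7):
        R=R*Ro.from_euler(ax[i],s[i]*q[i]);X=X+R.apply(off[i])
    return X,R*Ro.from_euler("z",y7)
def fit():
    best=None
    import itertools
    for s in itertools.product([1,-1],repeat=4):
        S=np.array([s[0],1,s[1],1,s[2],1,s[3]],float)
        for y0 in(0,1.57,3.1,-1.57):
          def f(p):
            r=[]
            for q,x,e in D:
                X,R=fk(q,np.r_[p,S]);r+=list((X-x)*5)+list((R.inv()*Ro.from_euler("xyz",e)).as_rotvec())
            return r
          o=least_squares(f,[y0,0,.3,.4,.4,.25,0,0,0],max_nfev=60)
          if best is None or o.cost<best[0]:best=(o.cost,np.r_[o.x,S])
    return best
if __name__=="__main__":
    c,p=fit();print(c,p.round(4));np.save("kin.npy",p)
    for q,x,e in D:
        X,R=fk(q,p);print((X-x).round(4),(R.inv()*Ro.from_euler("xyz",e)).magnitude().round(4))
E
python3 kin.py
```

```text
0.009404750305283944 [-5.8700e-02  1.5182e+00  3.0630e-01  4.8890e-01  5.1510e-01  3.2130e-01
 -4.7000e-03  4.0000e-04 -7.4000e-03 -1.0000e+00  1.0000e+00 -1.0000e+00
  1.0000e+00 -1.0000e+00  1.0000e+00 -1.0000e+00]Traceback (most recent call last):
  File "kin.py", line 38, in <module>
    X,R=fk(q,p);print((X-x).round(4),(R.inv()*Ro.from_euler("xyz",e)).magnitude().round(4))
                                     ^^^^^^^^^^^^^^^^^^^^^^^^^^^^^^^^^^^^^^^^^^^^^^^^^^
AttributeError: 'float' object has no attribute 'round'
```

```bash
cat > ik.py <<'E'
from kin import *
p=np.load("kin.npy") if __import__("os").path.exists("kin.npy") else fit()[1]
E
python3 - <<'E'
import sys;sys.path.insert(0,'.')
from ik import *
from h import lean
import warnings;np.set_printoptions(precision=2,suppress=True)
for q,x,e in D:
    X,R=fk(q,p);print(((X-x)*1000).round(0),round(float((R.inv()*Ro.from_euler("xyz",e)).magnitude()),3))
rng=np.random.default_rng(0);mid=(lo+hi)/2
def ik(X,R,seeds):
    best=None
    for s in seeds:
        def f(q):
            x,r=fk(q,p);return np.r_[(x-X)*10,(r.inv()*R).as_rotvec()*3,.02*(q-mid)/(hi-lo)]
        o=least_squares(f,np.clip(s,lo+.02,hi-.02),bounds=(lo,hi),max_nfev=40)
        x,r=fk(o.x,p);e=np.linalg.norm(x-X)+(r.inv()*R).magnitude()*.2
        m=np.minimum(o.x-lo,hi-o.x).min()
        if e<.01 and (best is None or m>best[0]):best=(m,o.x)
    return best
seeds=[np.array(D[i][0]) for i in(4,7)]+[np.array([-.1,.4,.3,2.,2.5,.5,-1.5]),np.array([-.1,.4,.0,2.,3.1,.3,1.5]),np.array([-.1,.4,.0,1.9,1.5,.6,0])]+[rng.uniform(lo,hi) for _ in range(4)]
for th in(40,50):
  for h in(-30,0,30,60):
    R=lean(th,h);z=R.as_matrix()[:,2]
    for nm,G in(("mat",(.598,-.025,.074)),("spot",(.563,.261,.085))):
        r=min([1]) and ik(np.array(G)+.024*z,R,seeds);r2=ik(np.array(G)+.024*z,R*Ro.from_euler("z",np.pi),seeds)
        print(th,h,nm,*( (round(k[0],2),k[1]) if k else None for k in(r,r2)))
E
```

```text
[-0.  8.  3.] 0.006
[-7. 14.  4.] 0.006
[-5. -2. -4.] 0.006
[-2.  1. -3.] 0.006
[-1.  0. -3.] 0.006
[-6. -2.  5.] 0.04
[2. 0. 2.] 0.039
[ 4. -1. -4.] 0.046
40 -30 mat (np.float64(0.27), array([-0.17,  0.41, -0.04,  2.23,  1.76,  0.43,  2.35])) (np.float64(0.27), array([-0.01,  0.42, -0.22,  2.23,  1.77,  0.49, -0.77]))
40 -30 spot (np.float64(0.45), array([-0.45,  0.54, -0.39,  2.02,  1.31,  0.88,  2.4 ])) (np.float64(0.48), array([-0.5 ,  0.53, -0.33,  2.02,  1.28,  0.86, -0.73]))
40 0 mat (np.float64(0.19), array([-0.2 ,  0.38,  0.21,  2.29,  3.55,  0.24,  1.12])) (np.float64(0.21), array([ 0.58,  0.45, -0.61,  2.29,  2.57,  0.27, -0.85]))
40 0 spot (np.float64(0.3), array([-0.31,  0.43, -0.38,  2.2 ,  1.77,  0.51,  2.48])) (np.float64(0.3), array([-0.46,  0.41, -0.22,  2.2 ,  1.75,  0.45, -0.68]))
40 30 mat (np.float64(0.12), array([ 1.33,  1.18, -1.36,  2.21,  1.64,  0.51, -2.03])) (np.float64(0.2), array([ 1.24,  0.92, -1.19,  2.21,  1.49,  0.25,  1.11]))
40 30 spot (np.float64(0.15), array([-0.53,  0.38,  0.07,  2.24,  3.67,  0.2 ,  1.07])) (np.float64(0.26), array([ 0.39,  0.5
[... 984 characters left out ...]
0.56,  0.66,  2.25,  2.31,  0.34, -1.52]))
50 30 mat (np.float64(0.24), array([ 0.52,  0.49, -0.28,  2.26,  4.36,  0.55,  1.08])) (np.float64(0.24), array([ 0.84,  0.57, -0.63,  2.26,  4.34,  0.39, -1.93]))
50 30 spot (np.float64(0.18), array([-0.32,  0.42, -0.14,  2.32,  3.31,  0.46,  1.51])) (np.float64(0.18), array([-0.11,  0.44, -0.35,  2.32,  3.18,  0.45, -1.45]))
50 60 mat (np.float64(0.47), array([ 1.06,  0.8 , -0.82,  2.03, -0.63,  0.56,  0.46])) (np.float64(0.31), array([ 0.32,  0.59,  0.05,  2.02, -1.26,  0.96, -2.29]))
50 60 spot (np.float64(0.22), array([-0.11,  0.49, -0.11,  2.2 ,  4.49,  0.62,  0.93])) (np.float64(0.22), array([-0.14,  0.48, -0.08,  2.2 ,  4.49,  0.63, -2.21]))
```

A heading of about 85° (tool coming in from the −y side) keeps joint 5 well inside its range at both places, and nothing stands there. Turning to that heading at lean 45°.

```bash
python3 - <<'E'
from h import *
R=lean(45,85);zt=R.as_matrix()[:,2]
T=np.array([.598,-.025,.074])+.024*zt
delta(T-.10*zt,R.as_euler("xyz"))
s=env.get_state();print("world shift",T-.1*zt-s["tcp_pos"]); r=Ro.from_euler("xyz",s["ee_rot"]);print("final-frame shift",R.inv().apply(T-.1*zt-s["tcp_pos"])*100)
E
```

```text
t 16.4 tcp [ 0.5621 -0.0535  0.1959] rpy [ 3.1176 -0.8528  0.4547] q [-0.0084  0.0689  0.3329  2.3604 -1.5576  0.5542  0.535 ] F [-0.6964 -0.2574 -0.2357] op 0.08576693908017625
shift cm [-4.018   3.4809  5.8531] turn [ 0.7747 -0.053  -0.7045]
world shift [ 0.0312 -0.0251 -0.0682]
final-frame shift [-6.3959  3.324   3.2502]
```

Request:
servo_tool(
  targets="0.1 -0.007 -0.09 0 0 0 8.54;0.1 -0.007 -0.09 0 0 0 8.54;0.1 -0.007 -0.09 0 0 0 8.54;0.1 -0.007 -0.09 0 0 0 8.54;0.1 -0.007 -0.09 0 0 0 8.54;0.1 -0.007 -0.09 0 0 0 8.54;0.1 -0.007 -0.09 0 0 0 8.54;0.07 -0.005 -0.07 0 0 0 8.54",
)

```text
time_s: 17.2
tcp_pos: [0.5633, -0.0526, 0.1965]
ee_rot: [3.139, -0.782, 1.487]
contact_force: [0.4, 0.0, -0.6]
opening: 0.0853
```

```bash
python3 - <<'E'
from h import *
R=lean(45,85);zt=R.as_matrix()[:,2]
T=np.array([.598,-.025,.074])+.024*zt
delta(T-.10*zt,R.as_euler("xyz"))
E
```

```text
t 17.2 tcp [ 0.5633 -0.0526  0.1965] rpy [ 3.1389 -0.7823  1.487 ] q [ 0.1129  0.4712  0.3677  1.8096 -0.8959  1.3869  0.7935] F [ 0.3927  0.0224 -0.5523] op 0.08527496226475986
shift cm [-6.5031  3.2033  3.2408] turn [0.0002 0.0031 0.0024]
```

Request:
servo_tool(
  targets="0 0 0 -1.6 0.8 0.8 8.54;0 0 0 -1.6 0.8 0.8 8.54;0 0 0 -1.6 0.8 0.8 8.54;0 0 0 -1.7 0.8 0.8 8.54;0 0 0 0 0 0 8.54;0 0 0 0 0 0 8.54;0 0 0 0 0 0 8.54;0 0 0 0 0 0 8.54",
)

```text
time_s: 18.0
tcp_pos: [0.5922, -0.078, 0.1287]
ee_rot: [3.139, -0.786, 1.482]
contact_force: [0.3, -0.3, -0.5]
opening: 0.0854
```

```bash
python3 - <<'E'
from h import *
R=lean(45,85);zt=R.as_matrix()[:,2]
T=np.array([.598,-.025,.074])+.024*zt
delta(T,R.as_euler("xyz"))
a=vision.read_camera("side")
cv2.imwrite("pics/c8.png",crop(a,260,220,140,140,600,600))
E
```

```text
t 18.0 tcp [ 0.5922 -0.078   0.1287] rpy [ 3.1386 -0.7863  1.4821] q [ 0.1644  0.6268  0.3439  1.7399 -0.9427  1.3559  0.8764] F [ 0.2688 -0.2552 -0.5136] op 0.08543342892198158
shift cm [-0.1121  0.0751 10.0368] turn [ 0.004  -0.0009 -0.001 ]
```

View pics/c8.png

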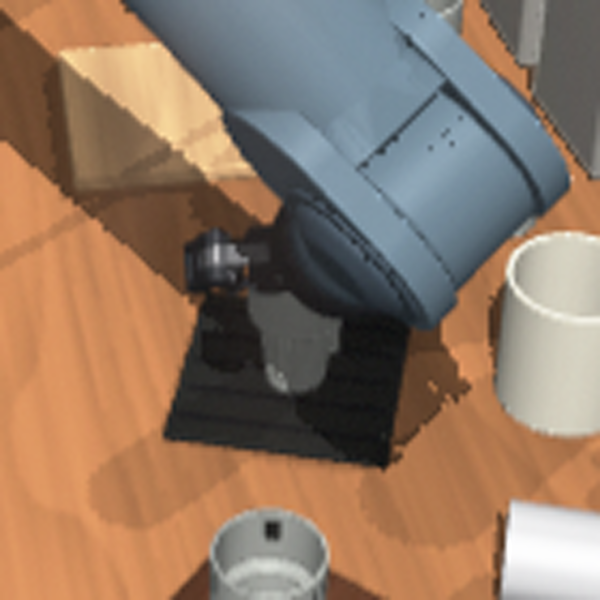

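The tool leans in from the −y side with the cup at the crop's (295,330), clear of the mug and the stack. Advance and grip.

Request:
servo_tool(
  targets="0 0 0 -0.1 0.1 2 8.54;0 0 0 0 0 2 8.54;0 0 0 0 0 2 8.54;0 0 0 0 0 2 8.54;0 0 0 0 0 1 8.54;0 0 0 0 0 1 8.54;0 0 0 0 0 0 8.54;0 0 0 0 0 0 8.54",
  grip_force=50,
)

```text
time_s: 18.85
tcp_pos: [0.5996, -0.0092, 0.0563]
ee_rot: [3.14, -0.787, 1.479]
contact_force: [-0.9, 0.2, 0.8]
opening: 0.0854
```

Request:
servo_tool(
  targets="0 0 0 0 0 0 7;0 0 0 0 0 0 6.2;0 0 0 0 0 0 5;0 0 0 0 0 0 5;0 0 0 0 0 0 5;0 0 0 0 0 0 5;0 0 0 0 0 0 5;0 0 0 0 0 0 5",
)

```text
time_s: 19.65
tcp_pos: [0.5999, -0.0092, 0.0569]
ee_rot: [3.139, -0.787, 1.48]
contact_force: [-0.8, -3.1, 6.2]
opening: 0.058
```

```bash
python3 - <<'E'
from h import *
R=lean(45,85);zt=R.as_matrix()[:,2]
T=np.array([.598,-.025,.074])+.024*zt
delta(T,R.as_euler("xyz"))
print("up 5cm in tool",R.inv().apply([0,0,5]))
E
```

```text
t 19.65 tcp [ 0.5999 -0.0092  0.0569] rpy [ 3.1392 -0.7871  1.4799] q [ 0.1046  0.7     0.2779  1.8021 -1.0368  1.2067  0.9233] F [-0.7862 -3.1214  6.1501] op 0.05795118569835389
shift cm [ 0.0848 -0.0566  0.0643] turn [ 0.005  -0.0017 -0.0026]
up 5cm in tool [ 3.5355 -0.     -3.5355]
```

Gripped at 58 mm. Lift about 28 mm, then carry to the left.

Request:
servo_tool(
  targets="0 0 0 0.2 0 -0.2 5;0 0 0 0.4 0 -0.4 5;0 0 0 0.7 0 -0.7 5;0 0 0 0.7 0 -0.7 5;0 0 0 0 0 0 5;0 0 0 0 0 0 5;0 0 0 0 0 0 5;0 0 0 0 0 0 5",
  grip_force=70,
)

```text
time_s: 20.45
tcp_pos: [0.5989, -0.0085, 0.084]
ee_rot: [-3.141, -0.787, 1.479]
contact_force: [-0.0, -0.2, -2.6]
opening: 0.0578
```

```bash
python3 - <<'E'
from h import *
delta((.5645,.2765,.088),lean(45,85).as_euler("xyz"))
E
```

```text
t 20.45 tcp [ 0.5989 -0.0085  0.084 ] rpy [-3.1409 -0.7871  1.4786] q [ 0.0949  0.6556  0.2891  1.8041 -1.0148  1.2317  0.8843] F [-0.0141 -0.2455 -2.5867] op 0.057757052002449266
shift cm [20.0959 -6.0381 19.5953] turn [ 0.0028 -0.0017 -0.0035]
```

Request:
servo_tool(
  targets="0 0 0 0.6 -0.2 0.6 5;0 0 0 1.2 -0.4 1.2 5;0 0 0 1.5 -0.45 1.45 5;0 0 0 1.5 -0.45 1.45 5;0 0 0 1.5 -0.45 1.45 5;0 0 0 1.5 -0.45 1.45 5;0 0 0 1.5 -0.45 1.45 5;0 0 0 1 -0.3 1 5",
)

```text
time_s: 21.25
tcp_pos: [0.5801, 0.1411, 0.0867]
ee_rot: [-3.141, -0.789, 1.482]
contact_force: [-0.4, 0.6, -2.7]
opening: 0.0579
```

```bash
python3 - <<'E'
from h import *
delta((.5645,.2765,.088),lean(45,85).as_euler("xyz"))
E
```

```text
t 21.25 tcp [0.5801 0.1411 0.0867] rpy [-3.1413 -0.7886  1.4818] q [-0.0823  0.5622  0.1975  1.9453 -1.1234  1.0437  0.8036] F [-0.4342  0.6003 -2.6909] op 0.057886037937019304
shift cm [ 9.5    -2.7574  9.3839] turn [ 0.001  -0.0032 -0.0012]
```

Request:
servo_tool(
  targets="0 0 0 1.2 -0.35 1.2 5;0 0 0 1.5 -0.45 1.5 5;0 0 0 1.5 -0.45 1.5 5;0 0 0 1.5 -0.45 1.5 5;0 0 0 1.4 -0.4 1.3 5;0 0 0 1.2 -0.35 1.2 5;0 0 0 0.8 -0.2 0.8 5;0 0 0 0.4 -0.1 0.4 5",
)

```text
time_s: 22.05
tcp_pos: [0.5653, 0.2751, 0.0874]
ee_rot: [3.141, -0.788, 1.481]
contact_force: [0.3, 0.0, -2.2]
opening: 0.0576
```

```bash
python3 - <<'E'
from h import *
delta((.5645,.2765,.068),lean(45,85).as_euler("xyz"))
a=vision.read_camera("side");b=vision.read_camera("top")
cv2.imwrite("pics/c9.png",np.hstack([crop(a,245,130,110,150,440,600),crop(b,150,190,90,150,360,600)]))
for z in(.098,.125):print(proj("side",(.563,.261,z)))
E
```

```text
t 22.05 tcp [0.5653 0.2751 0.0874] rpy [ 3.1415 -0.7877  1.481 ] q [-0.2461  0.5284  0.1005  1.9891 -1.2361  0.8696  0.7128] F [ 0.2887  0.0281 -2.2273] op 0.057633085764851204
shift cm [-1.2789 -0.0967  1.4652] turn [ 0.0019 -0.0023 -0.0018]
[293.79   219.9111]
[293.6567 211.9265]
```

View pics/c9.png

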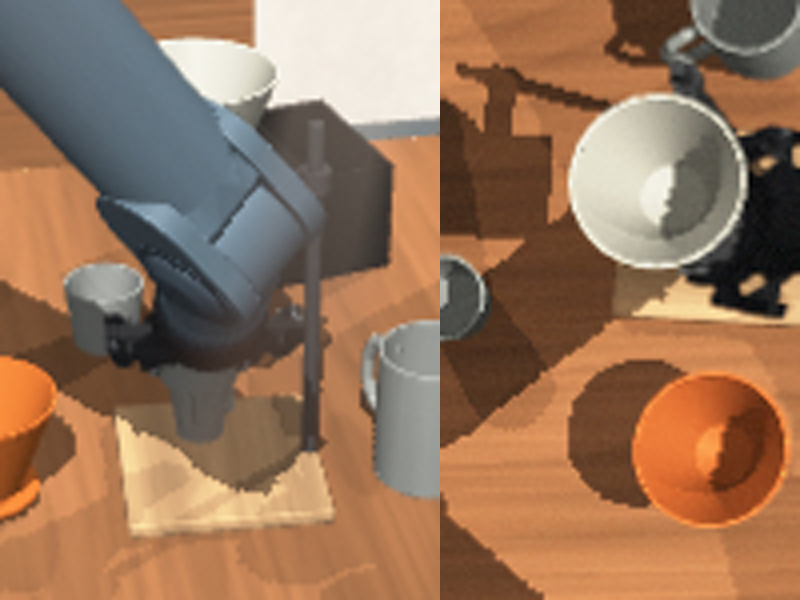

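The cup hangs under the dripper, its foot at full-picture (295,238) against (294,238) expected. The dripper is unmoved and the hand is clear of the plate and post. Lowering.

Request:
servo_tool(
  targets="0 0 0 -0.2 -0.1 0.4 5;0 0 0 -0.4 0 0.4 5;0 0 0 -0.3 0 0.4 5;0 0 0 -0.2 0 0.2 5;0 0 0 -0.15 0 0.15 5;0 0 0 -0.1 0 0.1 5;0 0 0 0 0 0 5;0 0 0 0 0 0 5",
)

```text
time_s: 22.95
tcp_pos: [0.5653, 0.2755, 0.0662]
ee_rot: [3.141, -0.787, 1.48]
contact_force: [-0.6, -0.3, -1.8]
opening: 0.0581
```

Request:
servo_tool(
  targets="0 0 0 -0.07 0 0.07 5;0 0 0 -0.07 0 0.07 5;0 0 0 0 0 0 5;0 0 0 0 0 0 5;0 0 0 0 0 0 5;0 0 0 0 0 0 5;0 0 0 0 0 0 5;0 0 0 0 0 0 5",
)

```text
time_s: 23.75
tcp_pos: [0.5652, 0.2754, 0.0641]
ee_rot: [3.141, -0.787, 1.479]
contact_force: [-0.4, 0.7, -2.4]
opening: 0.0578
```

Request:
servo_tool(
  targets="0 0 0 -0.07 0 0.07 5;0 0 0 0 0 0 5;0 0 0 -0.07 0 0.07 5;0 0 0 0 0 0 5;0 0 0 0 0 0 5;0 0 0 0 0 0 5;0 0 0 0 0 0 5;0 0 0 0 0 0 5",
)

```text
time_s: 24.55
tcp_pos: [0.5653, 0.2756, 0.063]
ee_rot: [3.141, -0.789, 1.48]
contact_force: [-1.7, -2.0, 6.3]
opening: 0.0579
```

Contact at the expected height. Open, and back straight out along the tool axis.

Request:
servo_tool(
  targets="0 0 0 0 0 0 6.2;0 0 0 0 0 0 7;0 0 0 0 0 0 8.5;0 0 0 0 0 0 8.5;0 0 0 0 0 0 8.5;0 0 0 0 0 0 8.5;0 0 0 0 0 0 8.5;0 0 0 0 0 0 8.5",
)

```text
time_s: 25.35
tcp_pos: [0.5652, 0.2754, 0.0621]
ee_rot: [3.141, -0.787, 1.479]
contact_force: [-0.2, 0.1, 0.2]
opening: 0.0851
```

Request:
servo_tool(
  targets="0 0 0 0 0 -0.5 8.5;0 0 0 0 0 -1 8.5;0 0 0 0 0 -1.5 8.5;0 0 0 0 0 -2 8.5;0 0 0 0 0 -2 8.5;0 0 0 0 0 -2 8.5;0 0 0 0 0 -2 8.5;0 0 0 0 0 -1 8.5",
)

```text
time_s: 26.15
tcp_pos: [0.5587, 0.1882, 0.1489]
ee_rot: [3.137, -0.787, 1.479]
contact_force: [0.4, -0.6, 0.1]
opening: 0.0851
```

Request:
servo_tool(
  targets="0 0 0 -2 0 -2 8.5;0 0 0 -3 0 -3 8.5;0 0 0 -3 0 -3 8.5;0 0 0 -3 0 -3 8.5;0 0 0 -3 0 -3 8.5;0 0 0 -1 0 -2 8.5;0 0 0 0 0 0 8.5;0 0 0 0 0 0 8.5",
)

```text
time_s: 26.95
tcp_pos: [0.5373, -0.0275, 0.1538]
ee_rot: [3.141, -0.788, 1.479]
contact_force: [-0.5, 0.8, 0.5]
opening: 0.0852
```

```bash
python3 - <<'E'
from h import *
delta((.5645,.2765,.068))
a=vision.read_camera("side");b=vision.read_camera("top")
c=crop(a,245,130,130,150,520,600)
u,v=(proj("side",(.563,.261,.098))-[245,130])*4;cv2.drawMarker(c,(int(u),int(v)),(0,0,255),0,10)
u,v=(proj("side",(.563,.261,.012))-[245,130])*4;cv2.drawMarker(c,(int(u),int(v)),(0,0,255),0,10)
cv2.imwrite("pics/c10.png",np.hstack([c,np.vstack([crop(b,150,190,140,150,280,300),crop(a,285,310,80,85,280,300)])]))
E
```

```text
t 26.95 tcp [ 0.5373 -0.0275  0.1538] rpy [ 3.1411 -0.7877  1.4789] q [ 0.1057  0.4767  0.3419  1.9145 -0.9322  1.2987  0.8592] F [-0.5442  0.8359  0.4829] op 0.08519018882087581
shift cm [15.4501 -0.096  27.6805] turn [0. 0. 0.]
```

View pics/c10.png

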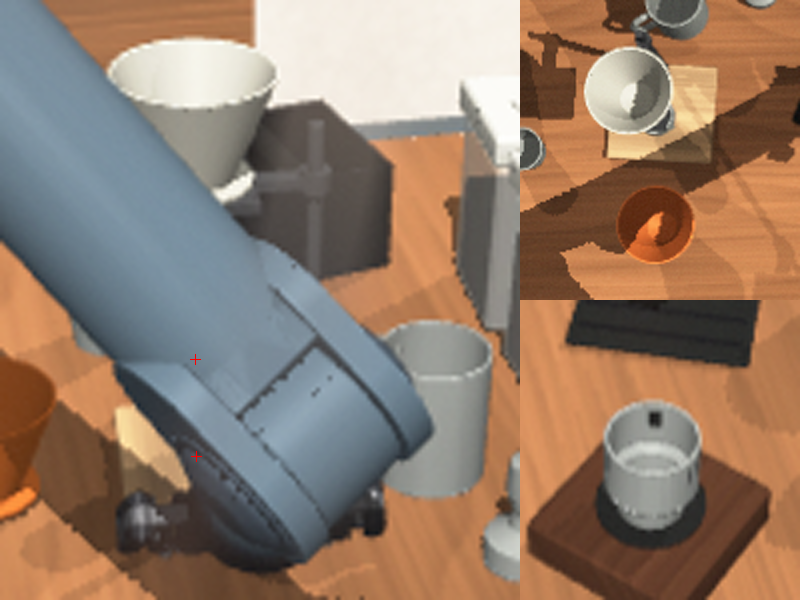

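The arm hides the cup from the side camera. The top view shows the dripper in place and the lower cup home. I'll move the arm on and check the cup by image difference against the first picture.

Request:
servo_tool(
  targets="0 0 0 0 0 -3 8.5;0 0 0 -1 0 -3 8.5;0 0 0 -1 0 -3 8.5;0 0 0 -1 0 -3 8.5;0 0 0 -1 0 -3 8.5;0 0 0 -1 0 -3 8.5;0 0 0 0 0 0 8.5;0 0 0 0 0 0 8.5",
)

```text
time_s: 27.85
tcp_pos: [0.5227, -0.1883, 0.2451]
ee_rot: [3.141, -0.788, 1.481]
contact_force: [0.4, 1.1, -0.4]
opening: 0.085
```

```bash
python3 - <<'E'
from h import *
print(env.get_state()["tcp_pos"],env.get_state()["contact_force"])
a=vision.read_camera("side");a0=cv2.imread("pics/side0.png")
cv2.imwrite("pics/s_end.png",a)
for nm,(x,y,w,h) in {"board":(265,195,62,70),"drip":(270,135,50,50)}.items():
    p=a[y:y+h,x:x+w];d=cv2.absdiff(p,a0[y:y+h,x:x+w]).max(2);print(nm,"changed px",(d>40).sum())
    if nm=="board":
        hsv=cv2.cvtColor(p,cv2.COLOR_BGR2HSV);m=((hsv[...,1]<60)&(d>20)).astype(np.uint8)*255
        n,l,s,ce=cv2.connectedComponentsWithStats(m);k=1+s[1:,4].argmax();print("comp",s[k]+[x,y,0,0,0],ce[k]+[x,y])
        for r in range(s[k,1],s[k,1]+s[k,3],3):
            c=np.where(l[r]==k)[0];print(r+y,c.min()+x,c.max()+x,end=" | ")
print()
A=2*np.pi*np.arange(60)/60
for R,z in((.029,.098),(.029,.062),(.0175,.012)):
    P=np.array([proj("side",(.563+R*np.cos(t),.261+R*np.sin(t),z)) for t in A]);print(z,P.min(0),P.max(0))
E
```

```text
[ 0.5227 -0.1883  0.2451] [ 0.4051  1.1391 -0.4415]
board changed px 3603
comp [ 277  195   50   70 2526] [307.4877 227.6211]
195 280 326 | 198 282 326 | 201 288 326 | 204 288 326 | 207 289 326 | 210 292 326 | 213 294 326 | 216 292 326 | 219 290 326 | 222 291 326 | 225 291 326 | 228 277 326 | 231 279 326 | 234 280 326 | 237 282 326 | 240 285 326 | 243 287 326 | 246 290 326 | 249 292 326 | 252 295 325 | 255 298 326 | 258 300 326 | 261 301 326 | 264 298 326 | drip changed px 838

0.098 [283.7934 214.7465] [303.7705 225.2571]
0.062 [284.108  225.0253] [303.8007 235.7401]
0.012 [288.3621 240.9513] [300.0158 247.5728]
```

The arm still blocks the view. Straighten the tool and pull back toward the base.

Request:
servo_tool(
  targets="0 -0.13 0 0 -1.5 -1 8.5;0 -0.13 0 0 -1.5 -1 8.5;0 -0.13 0 0 -1.5 -1 8.5;0 -0.13 0 0 -1.5 0 8.5;0 -0.13 0 0 -1.5 0 8.5;0 -0.13 0 0 -1.5 0 8.5;0 0 0 1.5 -2 0 8.5;0 0 0 1.5 -2 0 8.5",
)

```text
time_s: 28.7
tcp_pos: [0.393, -0.1617, 0.2681]
ee_rot: [-3.14, -0.008, 1.487]
contact_force: [-0.3, -0.1, 0.9]
opening: 0.085
```

```bash
cat > chk.py <<'E'
from h import *
print(env.get_state()["tcp_pos"],env.get_state()["contact_force"],env.get_state()["q"])
a=vision.read_camera("side");a0=cv2.imread("pics/side0.png")
cv2.imwrite("pics/s_end.png",a)
for nm,(x,y,w,h) in {"board":(265,205,55,60),"drip":(270,135,50,50)}.items():
    p=a[y:y+h,x:x+w];d=cv2.absdiff(p,a0[y:y+h,x:x+w]).max(2);print(nm,"changed px",(d>40).sum())
    if nm=="board":
        hsv=cv2.cvtColor(p,cv2.COLOR_BGR2HSV);m=((hsv[...,1]<70)&(d>20)).astype(np.uint8)*255
        n,l,s,ce=cv2.connectedComponentsWithStats(m);k=1+s[1:,4].argmax();print("comp",s[k]+[x,y,0,0,0],ce[k]+[x,y])
        for r in range(s[k,1],s[k,1]+s[k,3],3):
            c=np.where(l[r]==k)[0];print(r+y,c.min()+x,c.max()+x,end=" | ")
E
python3 chk.py
```

```text
[ 0.393  -0.1617  0.2681] [-0.2586 -0.0598  0.8763] [-0.1534 -0.1188  0.4254  2.0763  0.045   1.1765  0.1679]
board changed px 1561
comp [265 210  19  53 538] [273.2454 234.3606]
210 274 277 | 213 272 275 | 216 266 279 | 219 265 279 | 222 270 280 | 225 272 280 | 228 276 281 | 231 265 281 | 234 265 282 | 237 265 283 | 240 265 283 | 243 266 282 | 246 268 274 | 249 268 274 | 252 268 274 | 255 268 274 | 258 268 274 | 261 268 271 | drip changed px 0
```

```bash
python3 - <<'E'
from h import *
a=cv2.imread("pics/s_end.png")
hsv=cv2.cvtColor(a,cv2.COLOR_BGR2HSV)
for r in range(208,254,3):print(r," ".join(f"{s}/{v}" for s,v in hsv[r,270:318:2,1:]))
E
```

```text
208 7/146 9/146 11/142 8/125 5/107 110/79 142/95 142/174 137/80 136/79 135/81 131/80 135/85 129/87 127/86 119/88 115/93 113/97 107/98 106/99 107/100 101/98 103/99 107/105
211 9/146 7/137 11/67 24/63 11/67 137/97 146/182 140/178 141/168 139/81 134/80 131/82 126/83 125/88 119/90 117/87 119/92 116/97 110/100 116/114 119/114 115/115 116/121 134/190
214 6/120 9/115 8/101 9/111 7/107 141/172 143/185 142/181 143/175 139/81 138/83 129/83 130/100 131/105 126/107 125/112 123/108 121/116 121/118 121/118 120/117 117/118 117/118 114/116
217 5/94 6/92 20/50 32/55 28/54 130/141 143/205 144/205 86/195 7/156 9/142 10/154 11/160 10/160 10/156 10/150 22/153 121/112 123/118 120/119 121/118 120/125 134/186 134/198
220 8/93 8/92 23/55 25/51 31/49 88/87 145/201 116/182 5/109 8/126 9/145 12/155 10/161 8/160 13/157 12/145 16/128 37/157 120/115 121/120 121/120 119/105 136/184 134/184
223 54/117 5/96 15/69 31/50 30/51 19/55 143/196 143/200 6/83 8/123 9/146 8/155 10/160 11/160 10/155 13/159 16/148 74/135 134/190 134/181 136/180 137/182 137/182 136/180
226 145/213 140/197 125/159 35/51 25/51 20/50 138/175 141/19
[... 1005 characters left out ...]
/133 102/122 102/115 105/100 104/101 104/98 28/90 22/118 16/145 16/143 18/130 65/133 104/234 104/232 102/236 101/238 100/239 100/239 102/236 109/217
247 5/100 22/35 61/50 105/122 110/121 106/106 107/98 108/97 104/96 108/99 106/115 97/198 83/188 84/195 97/241 97/243 103/235 103/233 101/237 102/236 105/229 108/224 108/224 109/219
250 5/165 29/52 32/55 105/114 107/114 109/108 106/101 108/99 107/98 108/99 109/105 111/212 105/231 101/240 93/246 95/245 101/238 108/220 106/223 109/219 107/224 101/240 101/241 109/217
253 3/165 24/53 14/54 106/113 110/114 108/111 104/105 107/100 106/101 109/103 108/137 105/229 98/241 98/243 96/245 102/236 107/226 109/219 101/237 101/237 100/242 101/239 99/241 108/222
```

The cup's collar spans columns 285–304 (284–304 predicted for the spot). Its foot ends near row 246 at columns 289–300 (predicted row 247.5, 288–300). So it stands upright within about 3 mm of the spot, and the dripper area differs by 0 pixels from the start.

```bash
python3 -c "
from station import order
print(order.sign_off())"
```

```text
the job is handed in; nothing more can be done
None
```

I twisted the top cup loose by about 47°, lifted it off the stack, stood it on the mat and let go. I then took it again with the gripper leaning 45° from the −y side and set it on the board under the dripper. I handed in with the gripper open and the arm clear, at about 29 s on the robot's clock.

**Last checks, on the camera images:**
- **Cup:** it stands upright within about 3 mm of the spot. This comes from the side view only, because the dripper hides the cup from above. The left collar edge was about 1 px off the prediction and the foot's lower edge about 1.5 px; the other edges agreed.
- **Dripper:** the part of the side picture around it had not changed at all since the start.
- **Lower cup:** it looked home in its holder, by eye in the picture taken just after the cup was set down.
- **Bystanders:** I did not measure them at the end. None looked moved in the pictures, and I saw no unexpected contact force.

**Problems on the way:**
- My first leaning pose ran joint 7, and then joint 5, up against their limits. I gave the hand a half turn and changed its heading to fix this.
- The arm blocked the side camera for the first two final looks, so I moved it away before the last check.

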